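# Set and lock the extraction damper on the paint-mixing bench

## Task

Swing the red-gripped damper handle of the bench extraction duct round until it points at the yellow set marker on its quadrant. Then turn the loose clamp bolt clockwise by its upright orange lever until it is snug, and then fold that lever down flat so that the handle is locked on the marker. Leave the marker where it is and do not disturb the things standing on the bench.

Things in the scene. Friction and masses are not known exactly. Their poses are not given: they have to be found in the camera images.
- duct: Fixed galvanised extraction duct, 125 mm diameter, lying along its y axis with its top 153 mm above the bench; a blue intake hood ends it at -y (412 mm from the origin), a bend into the bench at +y (380 mm). Origin on the bench straight under spindle, same axes. It may be shifted and turned a little on the bench.
- spindle (a point): Pivot of the damper, on the top face of the white quadrant plate (185 mm above the bench), z up. The quadrant is a quarter plate of 105 mm radius, 3 mm thick, with a black arc slot and marks every 10 degrees, lying between this frame's -x (damper closed, handle across the duct, towards the robot) and -y (open, handle along the duct).
- damper (a joint): Angle of the damper handle, rad: 0 = closed, along -x of spindle; grows counter-clockwise seen from above to 1.57 = open, along -y. Flat steel bar 24 mm wide; from 76 to 115 mm out a neck 8 mm wide passes 4 mm above the quadrant; then the red grip. About 0.45 N m of friction (3 N at the grip) keeps it where it is left; a sideways push on the clamp can still shift it.
- grip (a point): Centre of the red grip: a round bar of 19 mm diameter (collar of 23 mm at its inner end), spanning 115 to 178 mm from the spindle; this point lies 147 mm out and 10 mm above the quadrant's top face. x points outward along the handle, z up.
- set_mark (a joint): Angle of the yellow set marker on the quadrant, on the same scale as damper. The marker is stiff (5 N m) and is not to be moved.
- mark (a point): Centre of the yellow marker's top: a clip 24 mm long and 20 mm wide on the rim of the quadrant, 97 mm from the spindle, 1.5 mm thick on the plate, with a 9 mm deep lip over the rim. x points outward from the spindle. On target the handle's narrow neck lies over the middle of it.
- clamp_bolt (a joint): Turn of the clamp bolt, rad: grows clockwise seen from above; 1.4 = snug (solid stop). About 0.15 N m to turn. The bolt rides on the handle, through the arc slot, its vertical axis 50 mm out from the spindle.
- bolt_top (a point): On the bolt's axis at the pin of its lever, 25 mm above the quadrant's top face, z up. x is the direction towards which the lever folds down: at 1.4 (snug) it points outward along the handle; at smaller bolt values it is turned counter-clockwise from that by the difference.
- clamp_lever (a joint): Fold of the clamp lever, rad: 0 = upright (open, stop), 1.5 = folded flat (closed, stop). Pivots on the pin at bolt_top. Friction of 0.14 N m and a light cam spring that never overcomes it: it stays where it is left and takes 4 to 6 N at 40 mm from the pin to fold. Folded, it lies over the handle's neck, its upper face 33 mm above the quadrant.
- lever_grip (a point): Middle of the lever's orange part: 40 mm long (16 to 56 mm from the pin), 16 mm wide along its x (the fold direction), 12 mm thick along its y; z points along the lever away from the pin. This point is 36 mm from the pin.
- tin: Bystander: closed paint tin, 100 mm diameter, 118 mm tall, red label, about 0.9 kg; origin at the centre of its underside, z up.
- cup: Bystander: white plastic mixing cup, 88 mm rim diameter, 95 mm tall, 60 g; origin at the centre of its underside, z up.
- block: Bystander: blue hand sanding block on a black pad, 68 x 120 x 38 mm; origin at the centre of its underside, z up.
- degreaser: Bystander: white bottle with a blue label and yellow cap, 72 mm diameter, 170 mm tall, beyond the duct; origin at the centre of its underside, z up.

How it is judged:
On the way, in this order (a step that is already met when the one before it is completed fails the run):
1. the damper handle points at the yellow marker (within 0.1 rad) while the clamp bolt is still loose (angle between the x axis of grip and the x axis of mark, either way round below 0.1 rad and value of joint clamp_bolt below 1.2 rad), for 0.3 s.
2. the clamp bolt is turned clockwise until snug (within 0.1 rad of its stop), its lever still open (under 0.6 rad) and the handle on the marker (within 0.1 rad) (value of joint clamp_bolt above 1.3 rad and value of joint clamp_lever below 0.6 rad and angle between the x axis of grip and the x axis of mark, either way round below 0.1 rad), for 0.2 s.
3. the lever is folded down flat (over 1.35 rad) (value of joint clamp_lever above 1.35 rad), for 0.2 s.
At the end, for the whole second after the job is handed in: The damper handle is at rest and points at the yellow marker within 0.1 rad (the middle of its neck over the yellow clip), the clamp bolt is within 0.1 rad of its snug stop, and the clamp lever is folded to at least 1.35 rad of its 1.5 (angle between the x axis of grip and the x axis of mark, either way round below 0.1 rad and value of joint clamp_bolt above 1.3 rad and value of joint clamp_lever above 1.35 rad and velocity of joint damper between -0.03 and 0.03 rad/s); the robot touches nothing.
It fails at once if the yellow marker is shifted by more than 5 mm (distance of mark from where it was at the start of the episode above 0.005 m).
It fails at once if a bystander is shifted by more than 30 mm (distance of any of tin, cup, block, degreaser from where it was at the start of the episode above 0.03 m).
It fails at once if a bystander is tipped over (angle between any of tin, cup, block, degreaser's own z axis and vertical above 0.5 rad).
It also fails if it takes over 54 s, if anything falls off the work surface, if the arm or the gripper's body presses on something with over 40 N, if the wrist force passes 120 N, or if a joint passes its speed limit or range.

## Robot

A 6-joint arm with a two-finger parallel gripper is mounted at the origin on the work surface. World frame = base frame: x ahead of the robot, y to its left, z up, the work surface at z = 0. Lengths are in m, angles in rad, forces in N, time in s.
With the tool pointing down it reaches from about 0.3 to 0.85 m from the base axis. Payload 5.4 kg.
Tool frame: the origin (TCP) lies on the centre line of the jaws, within the pads' length; the fingertips stand 17 mm ahead of it and the grasp point (between the pads) lies 2 mm behind it; z points along the fingers, y is the line along which they close (so a half turn about z gives the same grasp; the last joint's range is limited). The gripper opens to 85 mm and grips with 20 to 120 N. Pads are 22 mm wide; open, the fingers measure 114 mm over their backs; the gripper's body (76 mm by 85 mm) begins 54 mm behind the grasp point. The pads swing forward as they close: fully open they stand 13 mm farther back than shut.
Start: joints at [-1.419, 0.158, 1.597, -0, 1.386, -0.21], TCP at [0.204, -0.538, 0.248] pointing down, gripper open.
Joint ranges: [-2.91, 2.91], [-0.94, 2.29], [0.18, 2.7], [-1.29, 4.43], [0.17, 2.64], [-3, 3]. Speed limits (rad/s): [2.57, 2.57, 3.14, 3.14, 3.14, 3.14].

## Interface

Orientations are given as a unit quaternion [x, y, z, w].
In Python, from rig import bot, cams gives the robot as it stands.
- The arm moves only by the tool apply_moves, never from a script. Its argument "targets" is a list of rows, each an object of numbers: "gripper": the finger opening in mm, from 0 to 85.4; "dx", "dy", "dz": the shift along the world's x, y, z in mm; "roll": the turn about the world's z in rad. A call has 1 to 20 rows; each row shifts and turns the commanded pose from where the row before left it; what a row does not reach is not made up. A row lasts 1/8 s, in which the tool goes at most 62.5 mm and 10.7 degrees, less where a joint would pass 70% of its speed; a pose out of reach is approached as far as the arm can. A call with a gripper value outside its range is refused whole. The fingers move at their own pace and stop on an object; "newtons" is the grip in N (left out, the last holds). Time passes only in rows, so rows that do not move let the fingers close. It gives the time, the measured TCP pose, the force, the opening and the grip force at its end, in the units of the state.
- bot.observe(): the state, without advancing time (a new reading comes with each control period).
- cams.read_camera(name): name is "scene" or "top" or "wrist"; returns the picture (480x640x3 uint8, red, green, blue); there is no depth.
- cams.calibration(name): a dict with "fx", "fy", "cx", "cy" (pixels), "extrinsics" (4x4, takes a point from world to camera coordinates); the wrist camera has in their place "tool_from_camera" (4x4, takes a point from camera to tool coordinates, whose origin is the TCP and whose axes are the flange's). Camera axes: x right, y up, looking along -z (the intrinsics and any distortion apply to the point x, -y, -z); pixel columns grow to the right and rows downward; lengths in m; the calibration is good to about 2 mm. A picture is of the moment at which its call begins: read the wrist's pose just before it. calibration takes no time and is no camera call.
- bot.close_job(): hands the job in; it is judged then, once.
The state is a dict: "t": time; "joint_positions": joint angles; "qd": joint speeds; "joint_torque": joint torques, N m; "eef_pos": TCP position; "tcp_rot": TCP orientation; "force": force on the tool from outside, world axes, zero at the start; "ft_torque": the same for the moment, N m; "opening": opening from 0.0 (shut) to 1.0 (fully open); "gripper_force": force on a finger pad.
Only numpy, scipy, OpenCV 4.12 (cv2) and the standard library are available. Lean on these libraries where they do the work, as an engineer would, in place of code of your own. Each camera call takes 0.05 s, during which the arm holds its last target. There are 200 camera calls.

## Working session

There is one attempt and no reset: what is moved stays moved. The work goes in short steps, Python scripts to look and compute and a tool call to move; the robot and the scene stay as the last step left them, time stands still between calls to the robot, and variables do not carry over. Pictures are saved under pics/ and viewed, at most 10 in all, crops included, and the job is handed in when it is done.

Besides the shell and the picture viewer there is one more tool, called after ">>>" as name([rows], argument=value, ...), one row to a line, values as JSON. apply_moves: Moves the arm, as the interface text tells. Its arguments: {"type":"object","properties":{"targets":{"type":"array","items":{"type":"object","properties":{"gripper":{"type":"number"},"dx":{"type":"number"},"dy":{"type":"number"},"dz":{"type":"number"},"roll":{"type":"number"}}}},"newtons":{"type":"number"}},"required":["targets"]}

```bash
ls; mkdir -p pics; cat > h.py <<'E'
import numpy as np, cv2
from rig import bot, cams
from scipy.spatial.transform import Rotation as R
def grab(n,f=None):
    s=bot.observe(); im=cams.read_camera(n)
    if f: cv2.imwrite('pics/'+f,im[:,:,::-1])
    return s,im
def ray(n,px,s=None):
    c=cams.calibration(n)
    d=np.array([(px[0]-c['cx'])/c['fx'],-(px[1]-c['cy'])/c['fy'],-1.])
    if n=='wrist':
        T=np.array(c['tool_from_camera']); W=np.eye(4); W[:3,:3]=R.from_quat(s['tcp_rot']).as_matrix(); W[:3,3]=s['eef_pos']; M=W@T
    else: M=np.linalg.inv(np.array(c['extrinsics']))
    return M[:3,3], M[:3,:3]@d
def onz(n,px,z,s=None):
    o,d=ray(n,px,s); return o+d*(z-o[2])/d[2]
def proj(n,p,s=None):
    c=cams.calibration(n)
    if n=='wrist':
        T=np.array(c['tool_from_camera']); W=np.eye(4); W[:3,:3]=R.from_quat(s['tcp_rot']).as_matrix(); W[:3,3]=s['eef_pos']; E=np.linalg.inv(W@T)
    else: E=np.array(c['extrinsics'])
    q=E[:3,:3]@np.asarray(p)+E[:3,3]; return np.array([c['cx']+c['fx']*q[0]/-q[2], c['cy']-c['fy']*q[1]/-q[2]])
def blobs(im,lo,hi,mina=30):
    m=cv2.inRange(cv2.cvtColor(im,cv2.COLOR_RGB2HSV),lo,hi)
    n,l,st,ce=cv2.connectedComponentsWithStats(m)
    return [(st[i].tolist(),ce[i].round(1).tolist()) for i in range(1,n) if st[i][4]>=mina]
E
python3 - <<'E'
from h import *
for n in('top','scene'):
    s,im=grab(n,n+'0.png'); c=cams.calibration(n); print(n,{k:v for k,v in c.items() if k!='extrinsics'},np.linalg.inv(np.array(c['extrinsics'])).round(3).tolist())
    print('yel',blobs(im,(22,120,120),(35,255,255)));print('or',blobs(im,(8,150,120),(20,255,255)));print('red',blobs(im,(0,150,80),(6,255,255)))
print(bot.observe())
E
```

```text
pics
top {'fx': 514.366741137387, 'fy': 514.366741137387, 'cx': 319.8102953662044, 'cy': 235.72406251128535} [[0.02, 0.966, -0.257, 0.358], [-1.0, 0.018, -0.012, 0.05], [-0.007, 0.258, 0.966, 1.081], [0.0, 0.0, 0.0, 1.0]]
yel [([305, 133, 17, 16, 199], [312.6, 140.7]), ([394, 257, 17, 16, 153], [401.8, 264.6])]
or [([355, 240, 9, 9, 53], [359.0, 244.2])]
red [([340, 288, 16, 38, 369], [346.7, 306.2])]
scene {'fx': 529.0103146438314, 'fy': 529.0103146438314, 'cx': 325.05637392212464, 'cy': 230.19210380263334} [[0.796, -0.518, 0.313, 0.893], [0.605, 0.693, -0.392, -0.33], [-0.014, 0.501, 0.865, 0.966], [0.0, 0.0, 0.0, 1.0]]
yel [([248, 249, 15, 13, 147], [255.3, 254.8]), ([423, 259, 19, 18, 253], [432.3, 267.6])]
or [([286, 199, 9, 6, 45], [290.2, 201.2])]
red [([246, 178, 26, 24, 256], [257.5, 188.7])]
{'t': 0.1, 'joint_positions': array([-1.41909829e+00,  1.58980741e-01,  1.59814268e+00, -3.57284478e-06,
        1.38616900e+00, -2.10108184e-01]), 'qd': array([-0.00066731, -0.00352486, -0.0025217 , -0.00027398, -0.00037936,
        0.00195407]), 'joint_torque': array([ 6.89564986e-04, -3.96991432e+01, -3.32334638e+01, -7.89951059e-05,
        4.31643479e-03,  2.82549903e-07]), 'eef_pos': array([ 0.20342417, -0.53725985,  0.24740007]), 'tcp_rot': array([ 9.83681193e-01,  1.79918280e-01,  2.30622413e-05, -8.49568713e-04]), 'force': array([ 0.71567427, -0.93163913, -0.00724257]), 'ft_torque': array([-0.00341454,  0.00280267, -0.0120625 ]), 'gripper_force': 0.0, 'opening': 1.0003452220471605}
```

View pics/top0.png

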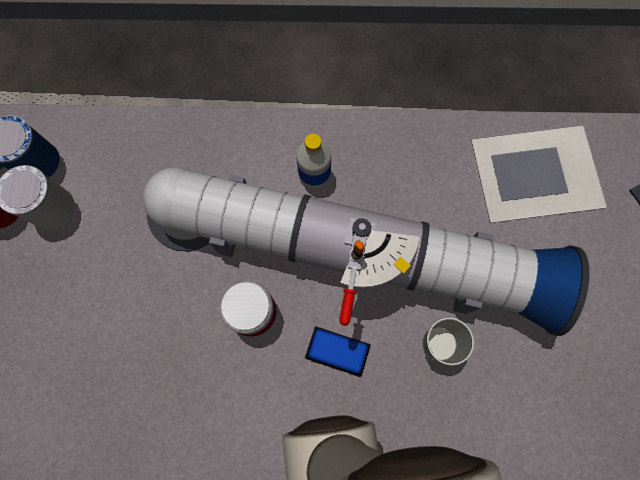

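View pics/scene0.png

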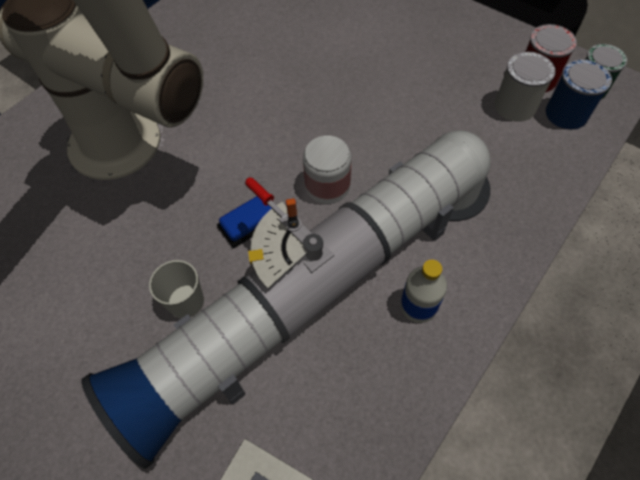

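Top view: red grip at (347,306), yellow clip at (402,265), orange lever tip at (359,244), and spindle knob at (362,228). The scene view agrees: grip (257,189), clip (255,255), lever (290,201), knob (313,245).

```bash
python3 - <<'E'
from h import *
from scipy.optimize import least_squares
def tri(a,b):
    A=[];B=[]
    for n,p in(('top',a),('scene',b)):
        o,d=ray(n,p); d/=np.linalg.norm(d); P=np.eye(3)-np.outer(d,d); A.append(P);B.append(P@o)
    return np.linalg.lstsq(np.vstack(A),np.hstack(B),rcond=None)[0].round(4)
G=onz('top',(346.7,306.2),.195);M=onz('top',(401.8,264.6),.1865);L=tri((359,244.2),(290.2,201.2));K=tri((362,227),(313,241))
print('G',G,onz('scene',(257.5,188.7),.195),'M',M,onz('scene',(255.3,254.8),.1865),'L',L,'K',K)
# duct direction from axis edge points at z~.153 & ; spindle by distances
print('duct',onz('top',(300,228),.15),onz('top',(421,255),.15))
r=least_squares(lambda s:[np.hypot(*(s-G[:2]))-.147,np.hypot(*(s-M[:2]))-.097],K[:2]).x
print('spindle',r,'vsK',np.hypot(*(K[:2]-G[:2])),np.hypot(*(K[:2]-M[:2])))
for S in(r,K[:2]):
    print('ang grip',np.arctan2(*(G[:2]-S)[::-1]),'mark',np.arctan2(*(M[:2]-S)[::-1]))
# bystanders
print('tin',onz('top',(247,306),.118),'block',onz('top',(338,350),.038),'cup',onz('top',(450,342),.095))
E
```

```text
G [0.46904022 0.01231175 0.195     ] [0.46753246 0.01488724 0.195     ] M [ 0.54556457 -0.08505745  0.1865    ] [ 0.54718933 -0.08425147  0.1865    ] L [ 0.5625 -0.0036  0.2637] K [ 0.6112 -0.0125  0.1982]
duct [0.61986792 0.09921232 0.15      ] [ 0.57204574 -0.12644112  0.15      ]
spindle [ 0.6133515  -0.01567495] vsK 0.1443087829664601 0.09783963004237825
ang grip 2.950037680189579 mark -2.3445629200542353
ang grip 2.968798963195195 mark -2.3061467945445058
tin [0.47547941 0.19549655 0.118     ] block [0.40186242 0.02228167 0.038     ] cup [ 0.41832259 -0.18613267  0.095     ]
```

>>> apply_moves([
  {"dx":19,"dy":39,"roll":-0.039,"dz":3,"gripper":50},
  {"dx":19,"dy":39,"roll":-0.039,"dz":3},
  {"dx":19,"dy":39,"roll":-0.039,"dz":3},
  {"dx":19,"dy":39,"roll":-0.039,"dz":3},
  {"dx":19,"dy":39,"roll":-0.039},
  {"dx":19,"dy":39,"roll":-0.039},
  {"dx":19,"dy":39,"roll":-0.039},
  {"dx":19,"dy":39,"roll":-0.039},
  {"dx":19,"dy":39,"roll":-0.039},
  {"dx":19,"dy":39,"roll":-0.039},
  {"dx":19,"dy":39,"roll":-0.039},
  {"dx":19,"dy":39,"roll":-0.039},
  {"dx":19,"dy":39,"roll":-0.039},
  {"dx":19,"dy":42,"roll":-0.039},
  {},
])

```text
invalid input at $.targets[1]: expected keys gripper, dx, dy, dz, roll
```

```bash
python3 - <<'E'
from h import *
s,im=grab('wrist','w1.png'); print(s['eef_pos'],s['tcp_rot'],s['joint_positions'].round(2),s['opening'])
c=cams.calibration('wrist');print(np.array(c['tool_from_camera']).round(3).tolist(),c['fx'])
print('yel',blobs(im,(22,120,120),(35,255,255)));print('or',blobs(im,(8,150,120),(20,255,255)));print('red',blobs(im,(0,150,80),(6,255,255)))
E
```

```text
[ 0.20342417 -0.53725985  0.24740007] [ 9.83681193e-01  1.79918280e-01  2.30622413e-05 -8.49568713e-04] [-1.42  0.16  1.6  -0.    1.39 -0.21] 1.0003452220471605
[[-0.001, 0.966, 0.26, 0.065], [1.0, 0.001, 0.0, -0.001], [0.0, 0.26, -0.966, -0.126], [0.0, 0.0, 0.0, 1.0]] 346.68223897337793
yel []
or []
red []
```

View pics/w1.png

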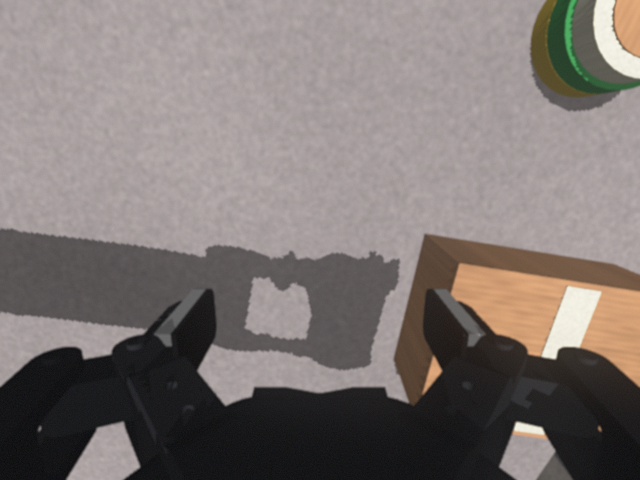

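The move was refused because every row needs all five keys. The wrist view is still at the start pose: just bench and a wooden box, no targets. I'll resend with full rows.

>>> apply_moves([
  {"dx":19,"dy":39,"dz":3,"roll":-0.039,"gripper":50},
  {"dx":19,"dy":39,"dz":3,"roll":-0.039,"gripper":50},
  {"dx":19,"dy":39,"dz":3,"roll":-0.039,"gripper":50},
  {"dx":19,"dy":39,"dz":3,"roll":-0.039,"gripper":50},
  {"dx":19,"dy":39,"dz":0,"roll":-0.039,"gripper":50},
  {"dx":19,"dy":39,"dz":0,"roll":-0.039,"gripper":50},
  {"dx":19,"dy":39,"dz":0,"roll":-0.039,"gripper":50},
  {"dx":19,"dy":39,"dz":0,"roll":-0.039,"gripper":50},
  {"dx":19,"dy":39,"dz":0,"roll":-0.039,"gripper":50},
  {"dx":19,"dy":39,"dz":0,"roll":-0.039,"gripper":50},
  {"dx":19,"dy":39,"dz":0,"roll":-0.039,"gripper":50},
  {"dx":19,"dy":39,"dz":0,"roll":-0.039,"gripper":50},
  {"dx":19,"dy":39,"dz":0,"roll":-0.039,"gripper":50},
  {"dx":19,"dy":42,"dz":0,"roll":-0.039,"gripper":50},
  {"dx":0,"dy":0,"dz":0,"roll":0,"gripper":50},
])

```text
t: 2.02
eef_pos: [0.4698, 0.0136, 0.2599]
tcp_rot: [0.996, -0.09, -0.0, -0.0]
force: [-0.0, 0.0, 0.4]
opening: 0.587
gripper_force: 0.0
```

```bash
python3 - <<'E'
from h import *
s,im=grab('wrist','w2.png'); print(s['eef_pos'],s['tcp_rot'],s['joint_positions'].round(2),s['opening'])
print('yel',blobs(im,(22,120,120),(35,255,255)));print('or',blobs(im,(8,150,120),(20,255,255)));print('red',blobs(im,(0,150,80),(6,255,255)))
E
```

```text
[0.46977516 0.01363177 0.25990856] [ 9.95953807e-01 -8.98652164e-02 -3.82529584e-04 -3.32920931e-04] [-0.23 -0.13  1.86  0.    1.41  1.52] 0.5869752236570014
yel [([447, 63, 58, 58, 1788], [475.2, 91.5])]
or [([297, 26, 51, 51, 1654], [321.8, 50.6])]
red [([303, 214, 37, 61, 1659], [320.9, 240.9])]
```

View pics/w2.png

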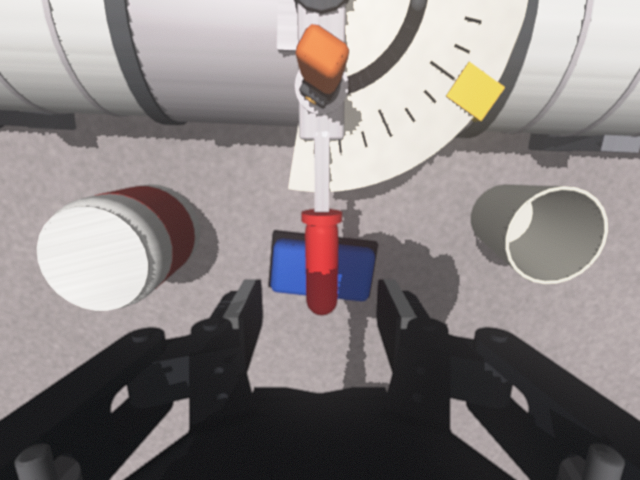

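Wrist view: handle is vertical in the picture, grip collar at (321,212), grip end (321,313), neck (321,170), orange lever (322,51), yellow clip (475,91), cup and tin clear at either side.

```bash
python3 - <<'E'
from h import *
s=bot.observe()
a=onz('wrist',(321.5,214),.195+.0,s);b=onz('wrist',(320.5,313),.195,s);n=onz('wrist',(321,135),.190,s);M=onz('wrist',(475.2,91.5),.1865,s)
u=(a-b)[:2];print(a,b,np.linalg.norm(u)); u/=np.linalg.norm(u)
S=a[:2]+u*.115; print('S from collar',S,'S from end',b[:2]+u*.178,'M',M,'dist',np.hypot(*(M[:2]-S)))
print('grip ang',np.arctan2(*-u[::-1]),np.arctan2(*(b-n)[:2][::-1]),'mark',np.arctan2(*(M[:2]-S)[::-1]))
o,d=ray('wrist',(321.8,50.6),s); print('lever at z .258',o+d*(.258-o[2])/d[2])
E
```

```text
[0.49568634 0.00650734 0.195     ] [0.43586148 0.01802296 0.195     ] 0.06092308597331589
S from collar [ 0.60861328 -0.01522982] S from end [ 0.61065276 -0.0156224 ] M [ 0.54463306 -0.08590156  0.1865    ] dist 0.09533081236870805
grip ang 2.951429776580399 2.9577952333598425 mark -2.3065405019836014
lever at z .258 [ 0.56252921 -0.00533831  0.258     ]
```

>>> apply_moves([
  {"dx":-3,"dy":-2,"dz":-20,"roll":0,"gripper":50},
  {"dx":0,"dy":0,"dz":-20,"roll":0,"gripper":50},
  {"dx":0,"dy":0,"dz":-15,"roll":0,"gripper":50},
  {"dx":0,"dy":0,"dz":-10,"roll":0,"gripper":50},
  {"dx":0,"dy":0,"dz":0,"roll":0,"gripper":15},
  {"dx":0,"dy":0,"dz":0,"roll":0,"gripper":15},
  {"dx":0,"dy":0,"dz":0,"roll":0,"gripper":15},
  {"dx":0,"dy":0,"dz":0,"roll":0,"gripper":15},
  {"dx":0,"dy":0,"dz":0,"roll":0,"gripper":15},
  {"dx":0,"dy":0,"dz":0,"roll":0,"gripper":15},
], newtons=30)

```text
t: 3.32
eef_pos: [0.4665, 0.0095, 0.1957]
tcp_rot: [0.996, -0.092, 0.0, -0.0]
force: [-4.1, 3.9, 5.2]
opening: 0.212
gripper_force: 29.9
```

Gripped at about 19 mm opening; swing round the arc.

>>> apply_moves([
  {"dx":-2,"dy":-14.6,"dz":0,"roll":0.1,"gripper":15},
  {"dx":-0.5,"dy":-14.7,"dz":0,"roll":0.1,"gripper":15},
  {"dx":1,"dy":-14.7,"dz":0,"roll":0.1,"gripper":15},
  {"dx":2.4,"dy":-14.5,"dz":0,"roll":0.1,"gripper":15},
  {"dx":3.8,"dy":-14.2,"dz":0,"roll":0.1,"gripper":15},
  {"dx":5.2,"dy":-13.7,"dz":0,"roll":0.1,"gripper":15},
  {"dx":6.6,"dy":-13.1,"dz":0,"roll":0.1,"gripper":15},
  {"dx":7.9,"dy":-12.4,"dz":0,"roll":0.1,"gripper":15},
  {"dx":9,"dy":-11.6,"dz":0,"roll":0.1,"gripper":15},
  {"dx":10.2,"dy":-10.6,"dz":0,"roll":0.1,"gripper":15},
  {"dx":0,"dy":0,"dz":0,"roll":0,"gripper":15},
  {"dx":0,"dy":0,"dz":0,"roll":0,"gripper":15},
])

```text
t: 4.82
eef_pos: [0.5137, -0.1224, 0.1959]
tcp_rot: [0.918, 0.397, 0.005, -0.0]
force: [12.4, 13.0, -1.8]
opening: 0.21
gripper_force: 30.0
```

```bash
python3 - <<'E'
from h import *
s,im=grab('wrist','w3.png'); print(s['eef_pos'],s['tcp_rot'],s['joint_positions'].round(2),s['opening'])
print('yel',blobs(im,(22,120,120),(35,255,255)));print('or',blobs(im,(8,150,120),(20,255,255)));print('red',blobs(im,(0,150,80),(6,255,255)))
E
```

```text
[ 0.51366593 -0.12242533  0.19585761] [ 9.17935848e-01  3.96694527e-01  5.21164230e-03 -2.65595010e-04] [-0.47  0.08  1.79  0.01  1.27  0.28] 0.21049789938263203
yel [([327, 155, 13, 62, 665], [332.6, 185.4]), ([287, 156, 19, 62, 968], [295.8, 186.5])]
or []
red [([289, 232, 58, 152, 6691], [318.9, 303.6])]
```

View pics/w3.png

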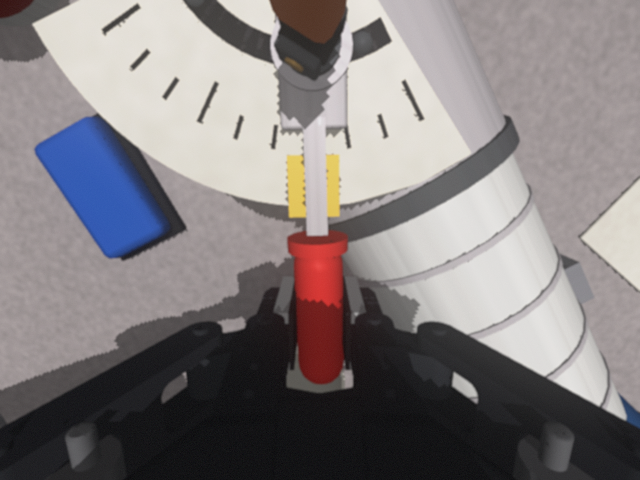

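The yellow clip spans columns 287–339 and the neck is centred at about 315, so the handle is on the marker to within about 0.01 rad. Release, rise, and look at the lever.

>>> apply_moves([
  {"dx":2,"dy":2,"dz":0,"roll":0,"gripper":15},
  {"dx":0,"dy":0,"dz":0,"roll":0,"gripper":50},
  {"dx":0,"dy":0,"dz":0,"roll":0,"gripper":50},
  {"dx":0,"dy":0,"dz":0,"roll":0,"gripper":50},
  {"dx":0,"dy":0,"dz":15,"roll":0,"gripper":50},
  {"dx":0,"dy":0,"dz":35,"roll":0,"gripper":50},
  {"dx":0,"dy":0,"dz":40,"roll":0,"gripper":50},
  {"dx":0,"dy":0,"dz":40,"roll":0,"gripper":50},
  {"dx":0,"dy":0,"dz":20,"roll":0,"gripper":50},
  {"dx":0,"dy":0,"dz":0,"roll":0,"gripper":50},
])

```text
t: 6.12
eef_pos: [0.5129, -0.1234, 0.3483]
tcp_rot: [0.918, 0.397, 0.002, 0.002]
force: [0.2, -0.7, -0.6]
opening: 0.582
gripper_force: 0.0
```

```bash
python3 - <<'E'
from h import *
s,im=grab('wrist'); print(s['eef_pos'],s['tcp_rot'],s['force'].round(1))
cv2.imwrite('pics/w4.png',cv2.resize(im[:300,170:470,::-1],(600,600),interpolation=cv2.INTER_CUBIC))
cv2.imwrite('pics/w4full.png',im[:,:,::-1])
print('yel',blobs(im,(22,120,120),(35,255,255)));print('or',blobs(im,(5,140,60),(20,255,255)))
E
```

```text
[ 0.51294289 -0.12341419  0.34831775] [0.91798826 0.39659805 0.00172032 0.00214126] [ 0.2 -0.7 -0.6]
yel [([304, 149, 7, 30, 202], [306.9, 163.6]), ([322, 149, 6, 29, 127], [324.5, 163.1])]
or [([300, 71, 28, 27, 492], [313.4, 84.3])]
```

View pics/w4.png

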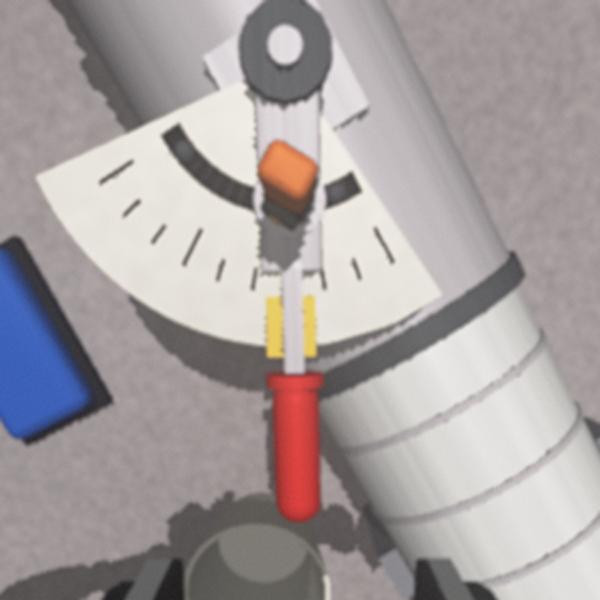

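The neck is still centred over the clip (crop x≈292). The lever's top face (crop corners about (277,140), (318,167), (300,198), (260,172)) is turned roughly 1 rad CCW from outward. I'll measure it precisely.

```bash
python3 - <<'E'
from h import *
s=bot.observe(); im=cv2.imread('pics/w4full.png')[:,:,::-1].copy()
hsv=cv2.cvtColor(im,cv2.COLOR_RGB2HSV); roi=hsv[60:110,290:340]; 
for v in(170,190,210):
    m=np.zeros(im.shape[:2],np.uint8); m[60:110,290:340]=cv2.inRange(roi,(5,140,v),(20,255,255))
    r=cv2.minAreaRect(cv2.findNonZero(m)); b=cv2.boxPoints(r)
    W=np.array([onz('wrist',p,.266,s)[:2] for p in b]); e=[W[1]-W[0],W[2]-W[1]]; l=[np.hypot(*x) for x in e]; d=e[int(np.argmax(l))]
    print(v,m.sum()//255,r,np.round(l,4),'long dir',np.arctan2(d[1],d[0])%np.pi,'ctr',W.mean(0))
a=onz('wrist',(316,200),.189,s);print('knob',onz('wrist',(170+142,22),.2,s))
n1=onz('wrist',(170+146,140),.189,s);print('neck pt(crop292,280)',n1, 'clip c',onz('wrist',(315.6,163.4),.1865,s))
g=onz('wrist',(170+298,)[:1]+(0,),.195,s) if 0 else None
print('grip c',onz('wrist',(170+148.3,224),.195,s))
E
```

```text
170 466 ((313.5281066894531, 83.9550552368164), (26.07594871520996, 18.655963897705078), 32.00538635253906) [0.0097 0.0139] long dir 1.8636127461954426 ctr [ 0.5762367  -0.04973853]
190 426 ((313.4852600097656, 83.19117736816406), (25.03879165649414, 17.66435432434082), 30.963756561279297) [0.0092 0.0134] long dir 1.8811354569725531 ctr [ 0.57648935 -0.04943712]
210 370 ((313.51470947265625, 82.69117736816406), (23.69921875, 16.41305160522461), 32.47119140625) [0.0085 0.0127] long dir 1.8557607013536388 ctr [ 0.57667827 -0.04926091]
knob [ 0.60933831 -0.01195502  0.2       ]
neck pt(crop292,280) [ 0.55698511 -0.07115875  0.189     ] clip c [ 0.54426023 -0.0840974   0.1865    ]
grip c [ 0.51280721 -0.12060931  0.195     ]
```

>>> apply_moves([
  {"dx":8,"dy":9.2,"dz":0,"roll":0.13,"gripper":50},
  {"dx":8,"dy":9.2,"dz":0,"roll":0.13,"gripper":50},
  {"dx":8,"dy":9.2,"dz":0,"roll":0.13,"gripper":50},
  {"dx":8,"dy":9.2,"dz":0,"roll":0.13,"gripper":50},
  {"dx":8,"dy":9.2,"dz":0,"roll":0.13,"gripper":50},
  {"dx":8,"dy":9.2,"dz":0,"roll":0.13,"gripper":50},
  {"dx":8,"dy":9.2,"dz":0,"roll":0.13,"gripper":50},
  {"dx":7.6,"dy":9.2,"dz":0,"roll":0.14,"gripper":50},
  {"dx":0,"dy":0,"dz":-30,"roll":0,"gripper":50},
  {"dx":0,"dy":0,"dz":-30,"roll":0,"gripper":50},
  {"dx":0,"dy":0,"dz":-25,"roll":0,"gripper":50},
  {"dx":0,"dy":0,"dz":-15,"roll":0,"gripper":50},
  {"dx":0,"dy":0,"dz":0,"roll":0,"gripper":50},
], newtons=40)

```text
t: 7.8
eef_pos: [0.5747, -0.049, 0.2435]
tcp_rot: [0.596, 0.803, -0.001, -0.002]
force: [-0.5, -0.1, 0.7]
opening: 0.584
gripper_force: 0.0
```

```bash
python3 - <<'E'
from h import *
s,im=grab('wrist','w5.png'); print(s['eef_pos'],s['tcp_rot'],s['force'].round(1),s['joint_positions'].round(2))
E
```

```text
[ 0.57469934 -0.04901336  0.24347209] [ 5.95537234e-01  8.03325639e-01 -6.26812348e-04 -1.71126992e-03] [-0.5 -0.1  0.7] [-0.29  0.17  1.59 -0.    1.38 -0.59]
```

View pics/w5.png

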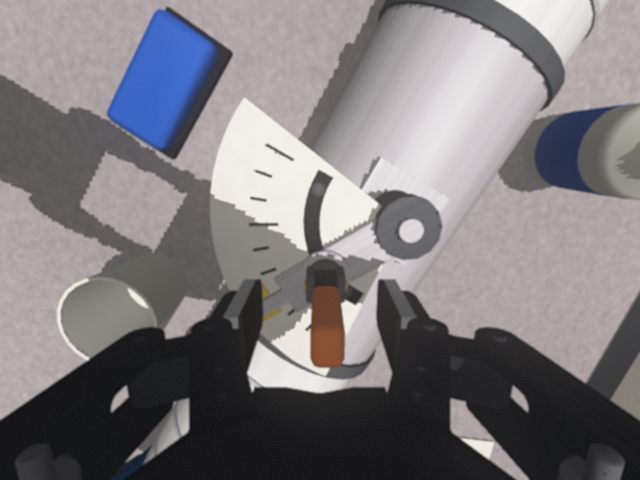

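The lever stands between the fingers, about 2 mm right of the jaw midline (column ~326 vs 320). Shift, close, then turn clockwise.

>>> apply_moves([
  {"dx":2,"dy":0,"dz":2,"roll":0,"gripper":50},
  {"dx":0,"dy":0,"dz":0,"roll":0,"gripper":8},
  {"dx":0,"dy":0,"dz":0,"roll":0,"gripper":8},
  {"dx":0,"dy":0,"dz":0,"roll":0,"gripper":8},
  {"dx":0,"dy":0,"dz":0,"roll":0,"gripper":8},
  {"dx":0,"dy":0,"dz":0,"roll":0,"gripper":8},
  {"dx":0,"dy":0,"dz":0,"roll":0,"gripper":8},
], newtons=40)

```text
t: 8.72
eef_pos: [0.5778, -0.0494, 0.2479]
tcp_rot: [0.596, 0.803, -0.0, 0.0]
force: [-2.7, -0.5, 5.3]
opening: 0.132
gripper_force: 42.6
```

>>> apply_moves([
  {"dx":0,"dy":0,"dz":0,"roll":-0.1,"gripper":8},
  {"dx":0,"dy":0,"dz":0,"roll":-0.1,"gripper":8},
  {"dx":0,"dy":0,"dz":0,"roll":-0.1,"gripper":8},
  {"dx":0,"dy":0,"dz":0,"roll":-0.1,"gripper":8},
  {"dx":0,"dy":0,"dz":0,"roll":-0.1,"gripper":8},
  {"dx":0,"dy":0,"dz":0,"roll":-0.1,"gripper":8},
  {"dx":0,"dy":0,"dz":0,"roll":-0.1,"gripper":8},
  {"dx":0,"dy":0,"dz":0,"roll":-0.1,"gripper":8},
  {"dx":0,"dy":0,"dz":0,"roll":-0.1,"gripper":8},
  {"dx":0,"dy":0,"dz":0,"roll":0,"gripper":8},
])

```text
t: 9.98
eef_pos: [0.5783, -0.0495, 0.248]
tcp_rot: [0.885, 0.465, 0.001, 0.001]
force: [1.4, -1.1, 4.8]
opening: 0.135
gripper_force: 42.6
```

```bash
python3 - <<'E'
from h import *
s,im=grab('wrist','w6.png'); print(s['eef_pos'],s['tcp_rot'],s['force'].round(1),s['ft_torque'].round(3))
E
```

```text
[ 0.5783409  -0.04951112  0.24795935] [8.85442013e-01 4.64748644e-01 7.41163130e-04 7.68474293e-04] [ 1.4 -1.1  4.8] [-0.124 -0.134 -0.083]
```

View pics/w6.png

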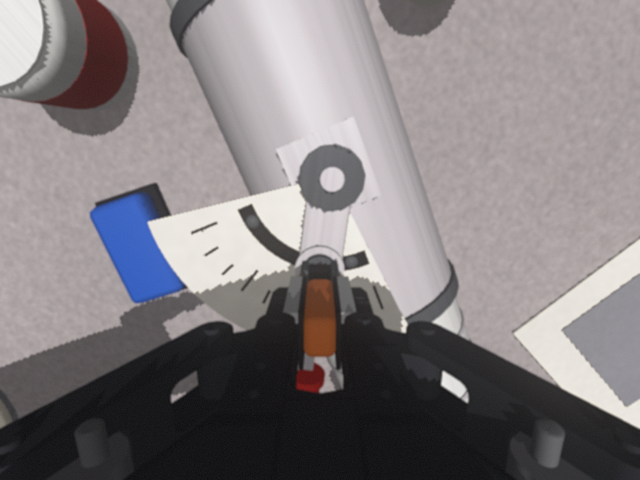

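The lever is held with its faces nearly aligned with the handle; knob at (332,178), about 0.15 rad left to turn.

>>> apply_moves([
  {"dx":0,"dy":0,"dz":0,"roll":-0.06,"gripper":8},
  {"dx":0,"dy":0,"dz":0,"roll":-0.06,"gripper":8},
  {"dx":0,"dy":0,"dz":0,"roll":0,"gripper":8},
])

```text
t: 10.4
eef_pos: [0.5784, -0.0495, 0.248]
tcp_rot: [0.912, 0.411, 0.001, 0.001]
force: [1.7, -1.9, 5.5]
opening: 0.132
gripper_force: 42.7
```

```bash
python3 - <<'E'
from h import *
s=bot.observe(); print(s['eef_pos'],2*np.arctan2(s['tcp_rot'][1],s['tcp_rot'][0]),s['force'].round(1),s['ft_torque'].round(3),s['gripper_force'])
E
```

```text
[ 0.57837842 -0.04954658  0.24795998] 0.8477290280482119 [ 1.7 -1.9  5.5] [-0.257 -0.325 -0.   ] 42.67043888568878
```

>>> apply_moves([
  {"dx":0,"dy":0,"dz":0,"roll":-0.04,"gripper":8},
  {"dx":0,"dy":0,"dz":0,"roll":0,"gripper":8},
])

```text
t: 10.65
eef_pos: [0.578, -0.0492, 0.2479]
tcp_rot: [0.919, 0.394, 0.0, 0.0]
force: [-1.0, -0.9, 5.7]
opening: 0.132
gripper_force: 42.9
```

```bash
python3 - <<'E'
from h import *
s=bot.observe(); print(s['eef_pos'],2*np.arctan2(s['tcp_rot'][1],s['tcp_rot'][0]),s['force'].round(1),s['ft_torque'].round(3),s['gripper_force'])
E
```

```text
[ 0.5779887  -0.04918766  0.24791121] 0.8088759390388836 [-1.  -0.9  5.7] [-0.089  0.032  0.365] 42.88448989391327
```

>>> apply_moves([
  {"dx":0,"dy":0,"dz":0,"roll":-0.04,"gripper":8},
  {"dx":0,"dy":0,"dz":0,"roll":0,"gripper":8},
])

```text
t: 10.9
eef_pos: [0.5773, -0.0485, 0.2479]
tcp_rot: [0.927, 0.375, -0.0, -0.001]
force: [-2.6, 2.2, 8.5]
opening: 0.134
gripper_force: 43.7
```

```bash
python3 - <<'E'
from h import *
s,im=grab('wrist','w7.png'); print(s['eef_pos'],2*np.arctan2(s['tcp_rot'][1],s['tcp_rot'][0]),s['force'].round(1),s['ft_torque'].round(3),s['gripper_force'])
print('yel',blobs(im,(22,120,60),(35,255,255),8))
E
```

```text
[ 0.57725837 -0.0484851   0.24790859] 0.7696375510465978 [-2.6  2.2  8.5] [0.314 0.546 0.563] 43.737868666648865
yel []
```

The stop torque shows (moment z rose to 0.37, then 0.56), so the bolt is snug. Release, rise, and check alignment.

>>> apply_moves([
  {"dx":0,"dy":0,"dz":0,"roll":0,"gripper":50},
  {"dx":0,"dy":0,"dz":0,"roll":0,"gripper":50},
  {"dx":0,"dy":0,"dz":0,"roll":0,"gripper":50},
  {"dx":0,"dy":0,"dz":15,"roll":0,"gripper":50},
  {"dx":0,"dy":0,"dz":35,"roll":0,"gripper":50},
  {"dx":0,"dy":0,"dz":40,"roll":0,"gripper":50},
  {"dx":-22,"dy":-25,"dz":10,"roll":0.02,"gripper":20},
  {"dx":-22,"dy":-25,"dz":0,"roll":0.02,"gripper":0},
  {"dx":-20,"dy":-25,"dz":0,"roll":0,"gripper":0},
  {"dx":0,"dy":0,"dz":0,"roll":0,"gripper":0},
])

```text
t: 12.2
eef_pos: [0.5131, -0.1256, 0.3487]
tcp_rot: [0.92, 0.391, 0.0, 0.001]
force: [-0.1, -0.1, 0.3]
opening: -0.002
gripper_force: 0.0
```

```bash
python3 - <<'E'
from h import *
s,im=grab('wrist'); print(s['eef_pos'],s['tcp_rot'],s['force'].round(1))
cv2.imwrite('pics/w8.png',cv2.resize(im[:300,170:470,::-1],(600,600),interpolation=cv2.INTER_CUBIC))
print('yel',blobs(im,(22,120,120),(35,255,255)));print('or',blobs(im,(5,140,60),(20,255,255)))
E
```

```text
[ 0.51312494 -0.12561105  0.34867298] [9.20442339e-01 3.90877356e-01 4.93730485e-04 7.41330962e-04] [-0.1 -0.1  0.3]
yel [([316, 147, 10, 29, 262], [320.0, 161.5]), ([301, 148, 3, 29, 59], [302.4, 161.3])]
or [([296, 68, 20, 28, 498], [305.2, 81.6])]
```

View pics/w8.png

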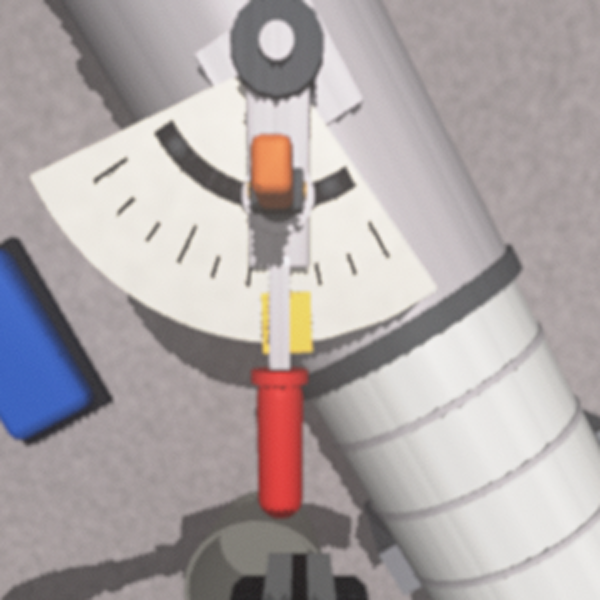

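Neck at crop x≈279 versus clip centre 287, about 0.03 rad off, so still on target. The lever is upright and square to the handle, with jaws shut. Next I'll locate the push line.

```bash
python3 - <<'E'
from h import *
s=bot.observe()
L=onz('wrist',(170+271.5/2,165/2-3),.266,s);K=onz('wrist',(170+276.5/2,20),.2,s);G=onz('wrist',(170+280/2,222),.195,s)
u=(G-K)[:2];u/=np.hypot(*u);B=K[:2]+u*.05
print('L',L,'K',K,'G',G,'u',u,np.arctan2(u[1],u[0]),'B',B)
for b in(L[:2],B):
    t=b-.031*u; print('start TCP delta mm',(t-s['eef_pos'][:2])*1e3)
E
```

```text
L [ 0.57718198 -0.04718137  0.266     ] K [ 0.61140222 -0.01144427  0.2       ] G [ 0.51011445 -0.11662041  0.195     ] u [-0.69366672 -0.7202961 ] -2.337363562886718 B [ 0.57671889 -0.04745907]
start TCP delta mm [84.98060625 99.89311366]
start TCP delta mm [84.51751251 99.61540808]
```

>>> apply_moves([
  {"dx":21,"dy":25,"dz":0,"roll":0,"gripper":0},
  {"dx":21,"dy":25,"dz":0,"roll":0,"gripper":0},
  {"dx":21,"dy":25,"dz":0,"roll":0,"gripper":0},
  {"dx":22,"dy":25,"dz":0,"roll":0,"gripper":0},
  {"dx":0,"dy":0,"dz":-30,"roll":0,"gripper":0},
  {"dx":0,"dy":0,"dz":-30,"roll":0,"gripper":0},
  {"dx":0,"dy":0,"dz":-20,"roll":0,"gripper":0},
  {"dx":0,"dy":0,"dz":-7,"roll":0,"gripper":0},
  {"dx":0,"dy":0,"dz":0,"roll":0,"gripper":0},
])

```text
t: 13.38
eef_pos: [0.599, -0.0237, 0.2605]
tcp_rot: [0.92, 0.392, 0.0, -0.0]
force: [0.7, -0.4, -0.2]
opening: -0.0
gripper_force: 0.0
```

>>> apply_moves([
  {"dx":-4.2,"dy":-4.3,"dz":0,"roll":0,"gripper":0},
  {"dx":-4.2,"dy":-4.3,"dz":0,"roll":0,"gripper":0},
  {"dx":-5.6,"dy":-5.8,"dz":0,"roll":0,"gripper":0},
  {"dx":-3.5,"dy":-3.6,"dz":0,"roll":0,"gripper":0},
  {"dx":-3.5,"dy":-3.6,"dz":-1,"roll":0,"gripper":0},
])

```text
t: 14.0
eef_pos: [0.5782, -0.0461, 0.2606]
tcp_rot: [0.92, 0.392, 0.001, 0.001]
force: [2.9, 2.7, 5.9]
opening: 0.001
gripper_force: 2.7
```

>>> apply_moves([
  {"dx":-2.8,"dy":-2.9,"dz":-1.5,"roll":0,"gripper":0},
  {"dx":-2.8,"dy":-2.9,"dz":-1.5,"roll":0,"gripper":0},
  {"dx":-2.8,"dy":-2.9,"dz":-2.5,"roll":0,"gripper":0},
  {"dx":-2.8,"dy":-2.9,"dz":-2.5,"roll":0,"gripper":0},
  {"dx":-2.8,"dy":-2.9,"dz":-3,"roll":0,"gripper":0},
  {"dx":-2.8,"dy":-2.9,"dz":-3,"roll":0,"gripper":0},
  {"dx":-4.2,"dy":-4.3,"dz":-3,"roll":0,"gripper":0},
  {"dx":-2.8,"dy":-2.9,"dz":-3,"roll":0,"gripper":0},
  {"dx":-1.4,"dy":-1.4,"dz":-3,"roll":0,"gripper":0},
  {"dx":0,"dy":0,"dz":0,"roll":0,"gripper":0},
])

```text
t: 15.25
eef_pos: [0.5528, -0.0718, 0.2371]
tcp_rot: [0.92, 0.392, 0.001, 0.0]
force: [2.0, 3.6, 7.1]
opening: -0.0
gripper_force: 3.5
```

>>> apply_moves([
  {"dx":0,"dy":0,"dz":-1.5,"roll":0,"gripper":0},
  {"dx":0,"dy":0,"dz":-1,"roll":0,"gripper":0},
  {"dx":0,"dy":0,"dz":0,"roll":0,"gripper":0},
])

```text
t: 15.62
eef_pos: [0.5531, -0.0721, 0.2366]
tcp_rot: [0.92, 0.392, 0.001, 0.001]
force: [-1.6, 3.3, 15.0]
opening: 0.006
gripper_force: 7.9
```

>>> apply_moves([
  {"dx":0,"dy":0,"dz":-1.5,"roll":0,"gripper":0},
  {"dx":0,"dy":0,"dz":0,"roll":0,"gripper":0},
])

```text
t: 15.88
eef_pos: [0.5535, -0.0726, 0.2363]
tcp_rot: [0.92, 0.392, 0.001, 0.002]
force: [-3.1, 2.4, 20.2]
opening: -0.005
gripper_force: 10.1
```

>>> apply_moves([
  {"dx":0,"dy":0,"dz":10,"roll":0,"gripper":0},
  {"dx":0,"dy":0,"dz":35,"roll":0,"gripper":0},
  {"dx":-10,"dy":-13,"dz":35,"roll":0,"gripper":0},
  {"dx":-20,"dy":-25,"dz":35,"roll":0,"gripper":0},
  {"dx":-10,"dy":-14,"dz":0,"roll":0,"gripper":0},
  {"dx":0,"dy":0,"dz":0,"roll":0,"gripper":0},
])

```text
t: 16.62
eef_pos: [0.5114, -0.1246, 0.3455]
tcp_rot: [0.92, 0.391, -0.001, -0.001]
force: [1.0, 0.7, 0.1]
opening: 0.006
gripper_force: 0.0
```

```bash
python3 - <<'E'
from h import *
s,im=grab('wrist'); print(s['t'],s['eef_pos'],s['tcp_rot'],s['force'].round(1))
cv2.imwrite('pics/w9.png',cv2.resize(im[:300,170:470,::-1],(600,600),interpolation=cv2.INTER_CUBIC))
m=blobs(im,(5,140,60),(20,255,255));print('or',m); x,y,w,h,_=m[0][0]
for r,z in((y,.215),(y+h,.215)): print(onz('wrist',(x+w/2,r),z,s))
print('yel',blobs(im,(22,120,60),(35,255,255),8))
E
```

```text
16.625 [ 0.51135469 -0.12460455  0.34554034] [ 0.92035227  0.3910871  -0.00126967 -0.00098374] [1.  0.7 0.1]
or [([305, 117, 18, 57, 863], [313.1, 146.2])]
[ 0.56575159 -0.0612801   0.215     ]
[ 0.53829044 -0.08949727  0.215     ]
yel [([321, 146, 9, 30, 178], [324.9, 160.8])]
```

View pics/w9.png

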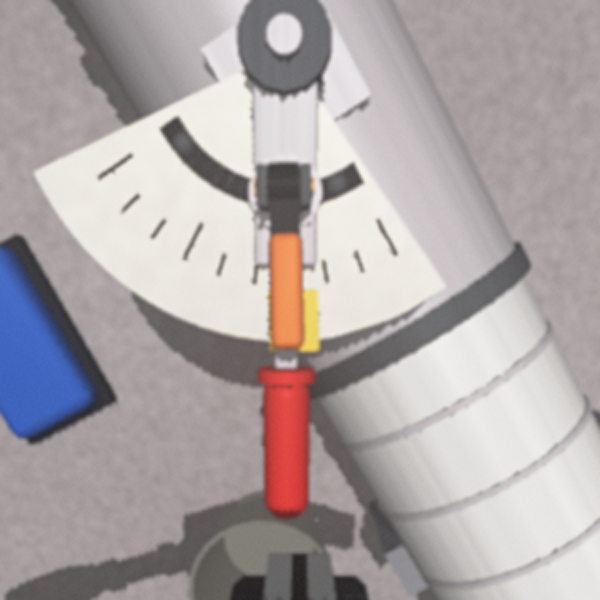

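The lever lies flat along the neck (orange at crop (286,235–348), measured 39 mm long, from 17 to 57 mm out). The neck is about 0.03 rad from the clip centre, and the arm is clear of everything. Handing in.

```bash
python3 -c "
from rig import bot
print(bot.close_job())"
```

```text
the job is handed in; nothing more can be done
None
```

I swung the handle onto the yellow marker (about 0.03 rad off centre in the last picture), turned the clamp bolt to its snug stop, folded the lever flat, and handed the job in at about 17 s; no verdict came back.

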